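# Unstack the charging adapters into their holders

## Robot

A 6-joint arm with a two-finger parallel gripper is mounted at the origin on the work surface. World frame = base frame: x ahead of the robot, y to its left, z up, the work surface at z = 0. Lengths are in m, angles in degrees, forces in N, time in s.
With the tool pointing down it reaches from about 0.4 to 0.925 m from the base axis. Payload 12.5 kg.
Tool frame: the origin (TCP) lies on the centre line of the jaws, within the pads' length; the fingertips stand 14 mm ahead of it and the grasp point (between the pads) lies 5 mm behind it; z points along the fingers, y is the line along which they close (so a half turn about z gives the same grasp; the last joint's range is limited). The gripper opens to 95 mm and grips with 3 to 60 N. Pads are 20 mm wide; open, the fingers measure 119 mm over their backs; the gripper's body (75 mm by 180 mm) begins 59 mm behind the grasp point.
Start: joints at [-6.05, 28.126, 89.318, -0, 62.55, -6.05], TCP at [0.625, 0, 0.229] pointing down, gripper open.
Joint ranges: [-177.58, 177.58], [-47.91, 125.51], [2.72, 160], [-65.01, 245.01], [3.68, 167.84], [-153.87, 153.87]. Speed limits (degrees/s): [127.2, 127.2, 159.86, 180, 180, 180].

## Interface

Orientations are given as [roll, pitch, yaw] about the fixed x, y, z axes, in that order (R = Rz(yaw) Ry(pitch) Rx(roll)).
In Python, from bench import env gives the robot as it stands.
- The arm moves only by the tool carry_out, never from a script. Its argument "motion" is a list of rows, each an object of numbers: "x", "y", "z": the shift along the world's x, y, z in m; "ax", "ay", "az": the turn, a rotation vector about the world's x, y, z in degrees. In form: [{"x": .., "y": .., "z": .., "ax": .., "ay": .., "az": ..}, ...]. A call has 1 to 10 rows; each row is the pose to reach, as a shift and turn from the pose commanded when the call began; what a row does not reach only later rows make up. A row lasts 1/12 s, in which the tool goes at most 41.7 mm and 7.16 degrees, less where a joint would pass 70% of its speed; a pose out of reach is approached as far as the arm can. A call with a gripper value outside its range is refused whole. "fingers" is the opening, from 0 (shut) to 1 (fully open), set as the call begins (left out, the last holds). The fingers move at their own pace and stop on an object; the grip force is fixed at half the most. Time passes only in rows, so rows that repeat a pose let the fingers close. It gives the time, the measured TCP pose, the force, the opening and the grip force at its end, in the units of the state.
- env.get_state(): the state, without advancing time (a new reading comes with each control period).
- env.get_image(name): name is "scene" or "side" or "wrist"; returns the picture (400x640x3 uint8, red, green, blue); there is no depth.
- env.get_calibration(name): a dict with "mtx" (3x3 intrinsics, pixels), "rvec" (rotation vector, rad) and "tvec" (3), from world to camera coordinates, as OpenCV has them; the wrist camera has in their place "hand_eye" (4x4, takes a point from camera to tool coordinates, whose origin is the TCP and whose axes are the flange's). Camera axes: x right, y down, z forward; pixel columns grow to the right and rows downward; lengths in m; the calibration is good to about 2 mm. A picture is of the moment at which its call begins: read the wrist's pose just before it. get_calibration takes no time and is no camera call.
- env.job_done(): hands the job in; it is judged then, once.
Trained networks look in the newest picture that a camera, given by its name, has taken for a name from the list of things; names that differ only in an ending like _2 or _b are one class to them, and where a whole thing is asked for, a point or a joint stands for the part that bears it (a point fixed in the world has none). Each returns a list of dicts, best first, with "confidence" (0 to 1); they miss things now and then, are a little off and sometimes report something else, mostly with a low value. They report only what shows in the picture. A call takes as long as a camera call. They do not tell look-alikes from the thing itself.
- env.cut_out(camera, thing): "pixels" (400x640 bool, what is visible of it).
- env.place_of(camera, thing): "at" ([x, y, z] in m, in the coordinates of the camera as it stood for that picture, good to about 4 mm: a listed point, or the origin of a listed thing).
The state is a dict: "time": time; "qpos": joint angles; "qd": joint speeds; "tau": joint torques, N m; "tool_pos": TCP position; "orientation": TCP orientation; "force": force on the tool from outside, world axes, zero at the start; "moment": the same for the moment, N m; "grip_width": finger opening in m; "finger_force": force on a finger pad.
Only numpy, scipy, OpenCV 4.12 (cv2) and the standard library are available. Lean on these libraries where they do the work, as an engineer would, in place of code of your own. Each camera call takes 0.05 s, during which the arm holds its last target. There are 200 camera calls.

## Task

The five adapters used for charging extinguishers stand in two stacks on the van's bench. Take the stacks apart and put each adapter back in its own holder: the wide disc in the large round dish, the square block in the square tray, the hexagon adapter in the hexagonal tray, the collar over the post of the post stand, and the nozzle upright in the small round cup. Each must end right side up, lying flat on its holder's floor.

Things in the scene. Friction and masses are not known exactly. Their poses are not given: they have to be found in the camera images.
- disc: Plain aluminium round blanking disc, diameter 68, 28 high, small dark bolt dots round its upper edge. The widest round part; foot of one stack. Sizes in mm. Origin: centre of its underside; z up.
- block: Plain aluminium square manifold block, 64 x 64, 28 high, a dark port drawn flush on each side. Foot of the other stack. Sides parallel to its x and y axes. Sizes in mm. Origin: centre of its underside; z up.
- hexnut: Brass hexagon adapter, 44 across flats (51 across corners), 26 high; the dark bore in its flat top is only shallow decoration. In one of the two stacks, directly on the disc or the block. Its x axis is square to one pair of flats; the other pairs lie 60 degrees either side. Sizes in mm. Origin: centre of its underside; z up.
- collar: Steel round neck collar (ring), outer diameter 48, open through hole of diameter 28, 26 high. In the other stack, directly on the disc or the block. Sizes in mm. Origin: centre of its underside; z up.
- nozzle: Steel charging nozzle, 44 high, standing on a round flange of diameter 36 and 8 high; above the flange a plain round stem of diameter 24. It stands on top of one stack (on the hexagon adapter or the collar), its underside 54 above the bench. Sizes in mm. Origin: centre of its underside; z up.
- round_dish: Fixed; grey rim, black floor. Holder of the disc: large round dish, outer diameter 100, inner 92, floor 4 above its underside, rim 10 above its underside. Sizes in mm. Origin: centre of its underside; z up.
- square_tray: Fixed; grey rim, black floor. Holder of the block: square tray, outer 96 x 96, inner 88 x 88, floor 4 and rim 10 above its underside; sides parallel to its x and y axes. Sizes in mm. Origin: centre of its underside; z up.
- hex_tray: Fixed; grey rim, black floor. Holder of the hexagon adapter: hexagonal tray, inner 66 across flats, outer 74, floor 4 and rim 10 above its underside; roomy enough to take the adapter at any turn. Sizes in mm. Origin: centre of its underside; z up.
- post_stand: Fixed; grey rim, black floor. Holder of the collar: round base of diameter 70 and 6 high with a central upright steel post of diameter 12 whose top is 40 above the underside; the collar goes over the post and lies on the base. Sizes in mm. Origin: centre of its underside; z up.
- small_cup: Fixed; grey rim, black floor. Holder of the nozzle: small round cup, outer diameter 64, inner 56, floor 4 and rim 10 above its underside. Sizes in mm. Origin: centre of its underside; z up.
Mind the look-alikes: they are no part of the job. Leave any red look-alike of the block alone.

How it is judged:
By the outcome, as a careful person would: the job done as asked, in the order asked, and still so for the second after the job is handed in, with the robot touching nothing.
It also fails if it takes over 136 s, if anything falls off the work surface, if the arm or the gripper's body presses on something with over 40 N, if the wrist force passes 120 N, or if a joint passes its speed limit or range.

## Working session

There is one attempt and no reset: what is moved stays moved. The work goes in short steps, Python scripts to look and compute and a tool call to move; the robot and the scene stay as the last step left them, time stands still between calls to the robot, and variables do not carry over. Pictures are saved under pics/ and viewed, at most 14 in all, crops included, and the job is handed in when it is done.

Besides the shell and the picture viewer there is one more tool, called after "Request:" by a JSON object that holds its "fn" and its "kwargs", one argument or row to a line. carry_out: Moves the arm, as the interface text tells. Its arguments: {"type":"object","properties":{"motion":{"type":"array"},"fingers":{"type":"number"}},"required":["motion"]}

```bash
mkdir -p pics; ls; cat > h.py <<'E'
import numpy as np, cv2
from scipy.spatial.transform import Rotation as R
from bench import env
def T_wc(cam, st=None):
    c=env.get_calibration(cam)
    if 'hand_eye' in c:
        st=st or env.get_state(); T=np.eye(4); T[:3,:3]=R.from_euler('xyz',st['orientation'],degrees=True).as_matrix(); T[:3,3]=st['tool_pos']
        return T@np.array(c['hand_eye']), np.array(c['mtx'])
    M=np.eye(4); M[:3,:3]=cv2.Rodrigues(np.array(c['rvec'],float))[0]; M[:3,3]=np.ravel(c['tvec'])
    return np.linalg.inv(M), np.array(c['mtx'])
def ray(cam,uv,T=None):
    W,K=T or T_wc(cam); d=W[:3,:3]@np.linalg.solve(K,[uv[0],uv[1],1]); return W[:3,3],d
def onplane(cam,uv,z,T=None):
    o,d=ray(cam,uv,T); return o+d*(z-o[2])/d[2]
def save(cam,name):
    im=env.get_image(cam); cv2.imwrite('pics/'+name+'.png',im[:,:,::-1]); return im
E
python3 - <<'E'
from h import *
print(env.get_state())
names="disc block hexnut collar nozzle round_dish square_tray hex_tray post_stand small_cup".split()
for cam in ("scene","side","wrist"):
    W=T_wc(cam); save(cam,cam+"0"); print(cam,W[0][:3,3].round(3),W[1][0,0])
    for n in names:
        for r in env.place_of(cam,n):
            if r['confidence']>.3:print(n,round(r['confidence'],2),(W[0]@np.r_[r['at'],1])[:3].round(3))
E
```

```text
pics
{'time': 0.0, 'qpos': array([-6.04793369e+00,  2.81669504e+01,  8.93489304e+01, -9.55688805e-04,
        6.25489550e+01, -6.05010292e+00]), 'qd': array([ 0.06623486, -0.00794862,  0.10662227, -0.01535879,  0.0172201 ,
        0.0337566 ]), 'tau': array([-9.52334158e-04, -6.12640929e+01, -2.58175153e+01,  6.92750537e-02,
        4.83079045e-02, -1.38641695e-05]), 'tool_pos': array([6.24784274e-01, 6.90186171e-05, 2.28038525e-01]), 'orientation': array([-1.79935436e+02, -5.99071154e-03,  9.00026069e+01]), 'force': array([-0.66036915,  0.01915781, -0.14289675]), 'moment': array([-0.01837798,  0.01265471,  0.06204518]), 'finger_force': 0.0, 'grip_width': 0.0948940964615679}
scene [ 1.281 -0.107  0.714] 450.6978530295803
disc 0.61 [0.646 0.118 0.001]
block 0.76 [0.5   0.011 0.005]
block 0.76 [0.363 0.007 0.   ]
hexnut 0.56 [0.649 0.125 0.029]
collar 0.85 [0.501 0.007 0.031]
nozzle 0.69 [0.645 0.118 0.056]
round_dish 0.97 [ 0.648 -0.14   0.003]
square_tray 0.62 [ 0.525 -0.401  0.005]
hex_tray 0.86 [0.535 0.381 0.001]
post_stand 0.66 [ 0.416  0.25  -0.003]
small_cup 0.94 [ 0.422 -0.234 -0.   ]
side [ 0.29  -0.785  0.827] 434.8691435356755
disc 0.57 [ 0.646  0.118 -0.001]
disc 0.43 [0.649 0.115 0.056]
block 0.93 [ 0.365  0.007 -0.002]
block 0.75 [0.5   0.008 0.002]
hexnut 0.44 [0.65  0.124 0.029]
collar 0.73 [0.498 0.011 0.026]
nozzle 0.56 [0.648 0.113 0.061]
round_dish 0.68 [ 0.651 -0.136  0.002]
square_tray 0.58 [ 0.525 -0.402  0.003]
hex_tray 0.75 [0.533 0.378 0.002]
post_stand 0.74 [0.408 0.249 0.003]
small_cup 0.86 [ 0.422 -0.234  0.   ]
wrist [0.625 0.07  0.384] 322.3168478495001
disc 0.98 [ 0.647  0.121 -0.002]
block 0.62 [ 0.366  0.009 -0.001]
collar 0.83 [0.498 0.008 0.029]
nozzle 0.78 [0.65  0.12  0.054]
post_stand 0.4 [0.496 0.011 0.028]
```

View pics/scene0.png

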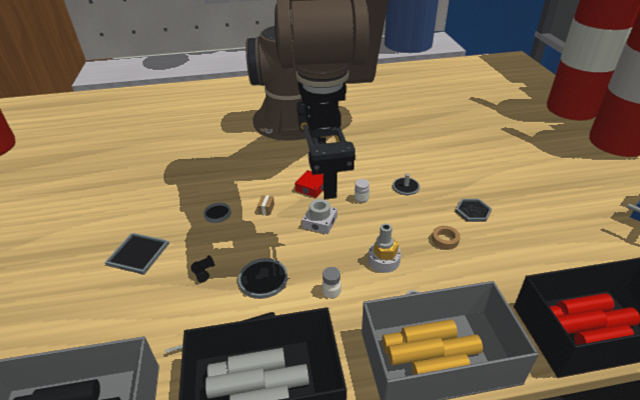

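View pics/side0.png

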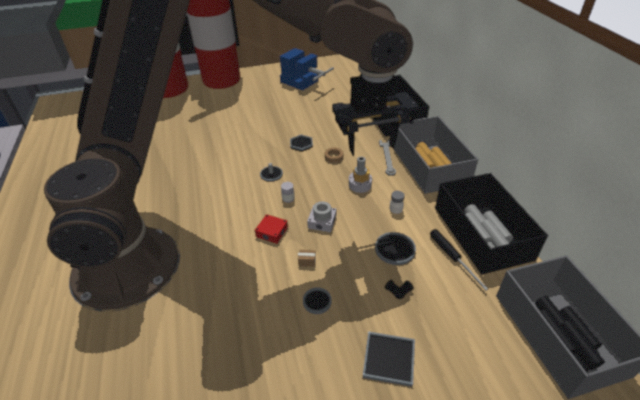

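View pics/wrist0.png

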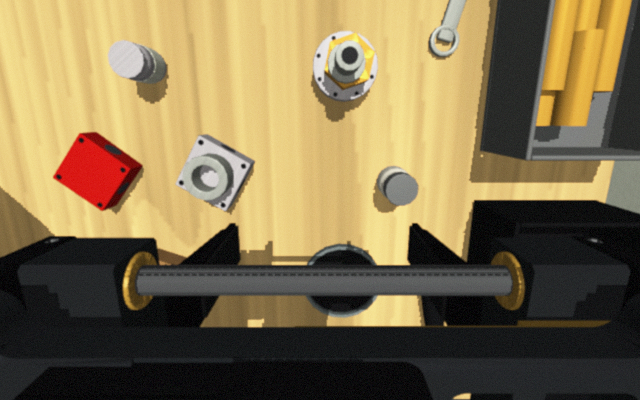

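The scene picture shows block+collar at (320,215) and disc+hexnut+nozzle at (385,248). The red block look-alike is at (311,183), a brown ring at (446,237), and bottles at (362,190) and (332,282); none of these are part of the job. In the side picture the holders show at: square tray (388,358), cup (317,300), dish (395,248), post stand (271,173), hex tray (302,143). The wrist picture shows the nozzle stack at (345,60) and the collar on the grey block at (212,172). I'll start with the nozzle, placing the wrist camera above it.

Request:
{"fn": "carry_out", "kwargs": {
  "motion": [
    {"x": 0.012, "y": 0.025},
    {"x": 0.023, "y": 0.05},
    {"x": 0.023, "y": 0.05},
    {"x": 0.023, "y": 0.05}
  ],
  "fingers": 1
}}

```text
invalid input at $.motion[0]: expected keys x, y, z, ax, ay, az
```

```bash
cat >> h.py <<'E'
def est(cam,names,k=1,cmin=.3):
    env.get_image(cam); W=T_wc(cam)
    for n in names:
        for r in env.place_of(cam,n):
            if r['confidence']>cmin: print(cam,n,round(r['confidence'],2),(W[0]@np.r_[r['at'],1])[:3].round(4))
def rect(cam,n,z,cmin=.3):
    "min-area rectangle of the mask, cast onto plane z: centre, size, angle"
    W=T_wc(cam); env.get_image(cam)
    for r in env.cut_out(cam,n):
        if r['confidence']<cmin: continue
        m=r['pixels'].astype(np.uint8); c=max(cv2.findContours(m,0,1)[0],key=cv2.contourArea)[:,0]
        P=np.array([onplane(cam,p,z,W)[:2] for p in c])
        (cx,cy),(w,h),a=cv2.minAreaRect((P*1000).astype(np.float32)); print(cam,n,round(r['confidence'],2),'c',round(cx),round(cy),'wh',round(w),round(h),'a',round(a,1))
E
python3 - <<'E'
from h import *
est('wrist',['nozzle','disc','hexnut','collar','block'])
save('wrist','w1')
for c in('scene','side'): rect(c,'square_tray',.01); rect(c,'small_cup',.01); rect(c,'round_dish',.01); rect(c,'hex_tray',.01); rect(c,'nozzle',.098)
rect('wrist','nozzle',.098);rect('wrist','hexnut',.054); rect('wrist','disc',.028)
E
```

```text
wrist nozzle 0.64 [0.6472 0.119  0.0533]
wrist disc 0.62 [ 0.6456  0.1208 -0.0038]
wrist collar 0.57 [0.4956 0.0092 0.0265]
wrist block 0.68 [ 0.3669  0.006  -0.0018]
wrist block 0.57 [ 0.5012  0.0057 -0.0033]
scene square_tray 0.61 c 528 -402 wh 104 103 a 63.0
scene small_cup 0.83 c 426 -232 wh 66 70 a 78.5
scene round_dish 0.92 c 651 -136 wh 108 102 a 32.4
scene round_dish 0.67 c 650 113 wh 77 70 a 54.6
scene round_dish 0.66 c 583 140 wh 35 78 a 74.8
scene hex_tray 0.95 c 539 370 wh 76 91 a 48.3
scene nozzle 0.79 c 669 109 wh 31 71 a 74.8
side square_tray 0.85 c 523 -404 wh 103 99 a 63.0
side small_cup 0.58 c 421 -235 wh 71 63 a 73.4
side round_dish 0.94 c 647 -139 wh 110 97 a 68.9
side hex_tray 0.84 c 533 371 wh 92 73 a 75.0
side nozzle 0.72 c 637 90 wh 75 27 a 70.7
wrist nozzle 0.75 c 646 114 wh 44 39 a 80.0
wrist nozzle 0.73 c 644 113 wh 32 31 a 25.6
wrist hexnut 0.71 c 650 120 wh 51 44 a 77.0
wrist disc 0.88 c 645 118 wh 63 67 a 48.2
```

View pics/w1.png

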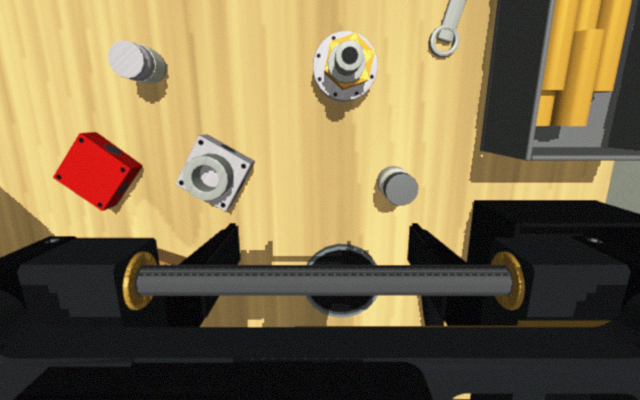

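The move was refused because every row needs all six keys. This picture is the same view as before. The nozzle is at about (0.6475, 0.118).

Request:
{"fn": "carry_out", "kwargs": {
  "motion": [
    {"x": 0.0075, "y": 0.04, "z": 0, "ax": 0, "ay": 0, "az": 0},
    {"x": 0.015, "y": 0.08, "z": 0, "ax": 0, "ay": 0, "az": 0},
    {"x": 0.0225, "y": 0.118, "z": -0.01, "ax": 0, "ay": 0, "az": 0},
    {"x": 0.0225, "y": 0.118, "z": -0.04, "ax": 0, "ay": 0, "az": 0},
    {"x": 0.0225, "y": 0.118, "z": -0.06, "ax": 0, "ay": 0, "az": 0},
    {"x": 0.0225, "y": 0.118, "z": -0.06, "ax": 0, "ay": 0, "az": 0},
    {"x": 0.0225, "y": 0.118, "z": -0.06, "ax": 0, "ay": 0, "az": 0}
  ],
  "fingers": 1
}}

```text
time: 3.88
tool_pos: [0.6473, 0.118, 0.1683]
orientation: [-179.9, 0.0, 90.0]
force: [-0.3, -0.2, 0.5]
grip_width: 0.0949
finger_force: 0.0
```

```bash
python3 - <<'E'
from h import *
print(env.get_state()['tool_pos'])
est('wrist',['nozzle','hexnut','disc'])
save('wrist','w2')
E
```

```text
[0.64733419 0.11800146 0.16827096]
wrist nozzle 0.8 [0.6531 0.1202 0.0508]
wrist hexnut 0.92 [0.6512 0.1241 0.03  ]
```

View pics/w2.png

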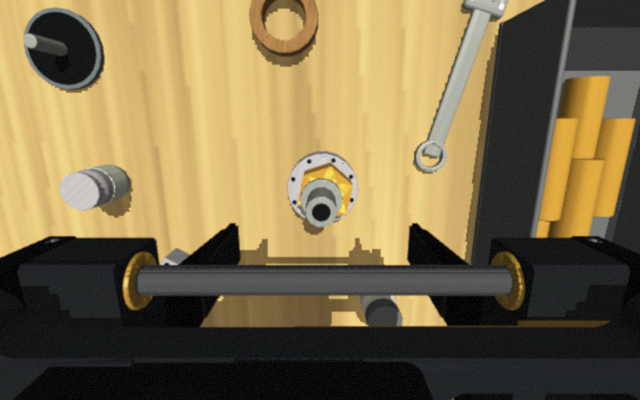

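The nozzle top is at (321,211), centred left to right between the jaws, so I'll descend and grip.

Request:
{"fn": "carry_out", "kwargs": {
  "motion": [
    {"x": 0, "y": 0.001, "z": -0.03, "ax": 0, "ay": 0, "az": 0},
    {"x": 0, "y": 0.001, "z": -0.06, "ax": 0, "ay": 0, "az": 0},
    {"x": 0, "y": 0.001, "z": -0.087, "ax": 0, "ay": 0, "az": 0},
    {"x": 0, "y": 0.001, "z": -0.087, "ax": 0, "ay": 0, "az": 0}
  ]
}}

```text
time: 4.47
tool_pos: [0.6456, 0.1185, 0.0777]
orientation: [-179.7, 0.0, 90.0]
force: [-0.7, 0.5, -0.6]
grip_width: 0.0948
finger_force: 0.0
```

Request:
{"fn": "carry_out", "kwargs": {
  "motion": [
    {"x": 0, "y": 0, "z": 0, "ax": 0, "ay": 0, "az": 0},
    {"x": 0, "y": 0, "z": 0, "ax": 0, "ay": 0, "az": 0},
    {"x": 0, "y": 0, "z": 0, "ax": 0, "ay": 0, "az": 0},
    {"x": 0, "y": 0, "z": 0, "ax": 0, "ay": 0, "az": 0},
    {"x": 0, "y": 0, "z": 0, "ax": 0, "ay": 0, "az": 0},
    {"x": 0, "y": 0, "z": 0, "ax": 0, "ay": 0, "az": 0},
    {"x": 0, "y": 0, "z": 0, "ax": 0, "ay": 0, "az": 0},
    {"x": 0, "y": 0, "z": 0, "ax": 0, "ay": 0, "az": 0},
    {"x": 0, "y": 0, "z": 0, "ax": 0, "ay": 0, "az": 0},
    {"x": 0, "y": 0, "z": 0, "ax": 0, "ay": 0, "az": 0}
  ],
  "fingers": 0
}}

```text
time: 5.3
tool_pos: [0.6475, 0.119, 0.0816]
orientation: [180.0, 0.0, 90.0]
force: [-0.8, 0.4, -0.1]
grip_width: 0.0336
finger_force: 0.0
```

Request:
{"fn": "carry_out", "kwargs": {
  "motion": [
    {"x": 0, "y": 0, "z": 0, "ax": 0, "ay": 0, "az": 0},
    {"x": 0, "y": 0, "z": 0, "ax": 0, "ay": 0, "az": 0},
    {"x": 0, "y": 0, "z": 0, "ax": 0, "ay": 0, "az": 0},
    {"x": 0, "y": 0, "z": 0, "ax": 0, "ay": 0, "az": 0}
  ]
}}

```text
time: 5.63
tool_pos: [0.6475, 0.119, 0.0816]
orientation: [-180.0, 0.0, 90.0]
force: [0.6, 0.7, -0.7]
grip_width: 0.0237
finger_force: 30.0
```

Request:
{"fn": "carry_out", "kwargs": {
  "motion": [
    {"x": 0, "y": 0, "z": 0.02, "ax": 0, "ay": 0, "az": 0},
    {"x": 0, "y": 0, "z": 0.05, "ax": 0, "ay": 0, "az": 0},
    {"x": 0, "y": 0, "z": 0.08, "ax": 0, "ay": 0, "az": 0},
    {"x": 0, "y": -0.04, "z": 0.09, "ax": 0, "ay": 0, "az": 0},
    {"x": 0, "y": -0.08, "z": 0.09, "ax": 0, "ay": 0, "az": 0},
    {"x": 0, "y": -0.12, "z": 0.09, "ax": 0, "ay": 0, "az": 0},
    {"x": 0, "y": -0.12, "z": 0.09, "ax": 0, "ay": 0, "az": 0},
    {"x": 0, "y": -0.12, "z": 0.09, "ax": 0, "ay": 0, "az": 0}
  ]
}}

```text
time: 6.3
tool_pos: [0.6474, -0.0031, 0.1716]
orientation: [-180.0, -0.0, 89.8]
force: [0.1, 0.8, -0.3]
grip_width: 0.0234
finger_force: 30.0
```

```bash
python3 - <<'E'
from h import *
s=env.get_state();print(s['tool_pos'],s['grip_width'],s['finger_force'])
est('wrist',['hexnut','disc','collar','block','nozzle'])
rect('wrist','hexnut',.054);rect('wrist','disc',.028);rect('wrist','block',.028);rect('wrist','collar',.054)
save('wrist','w3')
E
```

```text
[ 0.64742064 -0.00306079  0.17161367] 0.023377167655735664 29.99976396560669
wrist hexnut 0.94 [0.6461 0.1226 0.0288]
wrist collar 0.83 [0.4979 0.0112 0.0267]
wrist block 0.73 [ 0.5025  0.0116 -0.007 ]
wrist block 0.67 [ 0.3655  0.0103 -0.0016]
wrist nozzle 0.98 [ 0.6522 -0.003   0.1436]
wrist hexnut 0.6 c 650 121 wh 51 44 a 77.9
wrist disc 0.87 c 646 118 wh 62 67 a 52.9
wrist block 0.79 c 506 10 wh 71 69 a 60.7
wrist block 0.6 c 376 11 wh 79 76 a 53.2
wrist collar 0.73 c 507 9 wh 57 47 a 20.9
```

View pics/w3.png

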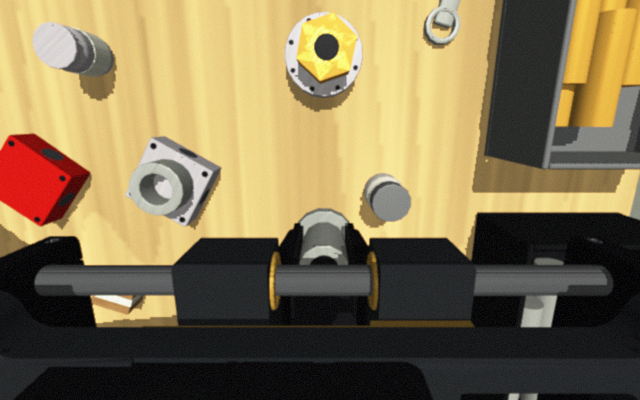

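The nozzle is held (grip 23.4 mm). The hexnut top at (327,47) gives flats at about -12°. The block and collar are at (172,183). Next I carry the nozzle to the cup.

Request:
{"fn": "carry_out", "kwargs": {
  "motion": [
    {"x": -0.028, "y": -0.029, "z": 0, "ax": 0, "ay": 0, "az": 0},
    {"x": -0.056, "y": -0.058, "z": 0, "ax": 0, "ay": 0, "az": 0},
    {"x": -0.084, "y": -0.087, "z": 0, "ax": 0, "ay": 0, "az": 0},
    {"x": -0.112, "y": -0.116, "z": 0, "ax": 0, "ay": 0, "az": 0},
    {"x": -0.14, "y": -0.145, "z": 0, "ax": 0, "ay": 0, "az": 0},
    {"x": -0.168, "y": -0.174, "z": 0, "ax": 0, "ay": 0, "az": 0},
    {"x": -0.196, "y": -0.203, "z": 0, "ax": 0, "ay": 0, "az": 0},
    {"x": -0.225, "y": -0.233, "z": 0, "ax": 0, "ay": 0, "az": 0},
    {"x": -0.225, "y": -0.233, "z": -0.02, "ax": 0, "ay": 0, "az": 0},
    {"x": -0.225, "y": -0.233, "z": -0.05, "ax": 0, "ay": 0, "az": 0}
  ]
}}

```text
time: 7.88
tool_pos: [0.4223, -0.2367, 0.1234]
orientation: [179.7, 0.2, 89.8]
force: [1.4, 1.0, -2.2]
grip_width: 0.0238
finger_force: 30.0
```

```bash
python3 - <<'E'
from h import *
print(env.get_state()['tool_pos'])
est('wrist',['small_cup','nozzle']); est('scene',['small_cup','nozzle']); est('side',['small_cup','nozzle'])
E
```

```text
[ 0.42226318 -0.2366694   0.12340712]
wrist small_cup 0.83 [ 0.4165 -0.2264 -0.0105]
wrist nozzle 0.97 [ 0.4233 -0.2314  0.0875]
scene nozzle 0.58 [ 0.4204 -0.2337  0.0932]
side small_cup 0.8 [ 0.421  -0.2322  0.0021]
side nozzle 0.58 [ 0.4262 -0.2375  0.0998]
side nozzle 0.45 [0.4998 0.0058 0.0024]
```

Request:
{"fn": "carry_out", "kwargs": {
  "motion": [
    {"x": 0, "y": 0, "z": -0.03, "ax": 0, "ay": 0, "az": 0},
    {"x": 0, "y": 0, "z": -0.06, "ax": 0, "ay": 0, "az": 0},
    {"x": 0, "y": 0, "z": -0.08, "ax": 0, "ay": 0, "az": 0},
    {"x": 0, "y": 0, "z": -0.089, "ax": 0, "ay": 0, "az": 0},
    {"x": 0, "y": 0, "z": -0.089, "ax": 0, "ay": 0, "az": 0},
    {"x": 0, "y": 0, "z": -0.089, "ax": 0, "ay": 0, "az": 0}
  ]
}}

```text
time: 8.83
tool_pos: [0.4228, -0.234, 0.0331]
orientation: [180.0, 0.0, 90.0]
force: [-0.4, -0.2, -1.1]
grip_width: 0.0235
finger_force: 30.0
```

Request:
{"fn": "carry_out", "kwargs": {
  "motion": [
    {"x": 0, "y": 0, "z": 0, "ax": 0, "ay": 0, "az": 0},
    {"x": 0, "y": 0, "z": 0, "ax": 0, "ay": 0, "az": 0},
    {"x": 0, "y": 0, "z": 0, "ax": 0, "ay": 0, "az": 0},
    {"x": 0, "y": 0, "z": 0, "ax": 0, "ay": 0, "az": 0},
    {"x": 0, "y": 0, "z": 0.03, "ax": 0, "ay": 0, "az": 0},
    {"x": 0, "y": 0, "z": 0.06, "ax": 0, "ay": 0, "az": 0},
    {"x": 0, "y": 0, "z": 0.1, "ax": 0, "ay": 0, "az": 0},
    {"x": 0, "y": 0, "z": 0.14, "ax": 0, "ay": 0, "az": 0},
    {"x": 0, "y": 0, "z": 0.14, "ax": 0, "ay": 0, "az": 0}
  ],
  "fingers": 0.6
}}

```text
time: 9.58
tool_pos: [0.4244, -0.2352, 0.1792]
orientation: [179.5, 0.3, 90.0]
force: [-0.4, -0.3, 0.7]
grip_width: 0.0575
finger_force: 0.0
```

```bash
python3 - <<'E'
from h import *
print(env.get_state()['tool_pos'])
est('wrist',['nozzle','small_cup']); est('scene',['nozzle']); est('side',['nozzle'])
save('wrist','w4')
E
```

```text
[ 0.42438632 -0.23523462  0.17923582]
wrist nozzle 0.79 [ 4.259e-01 -2.356e-01 -4.000e-04]
wrist small_cup 0.69 [ 0.4196 -0.2326 -0.0094]
scene nozzle 0.52 [ 0.4216 -0.2345  0.0027]
side nozzle 0.64 [ 0.4279 -0.2364  0.0116]
```

View pics/w4.png

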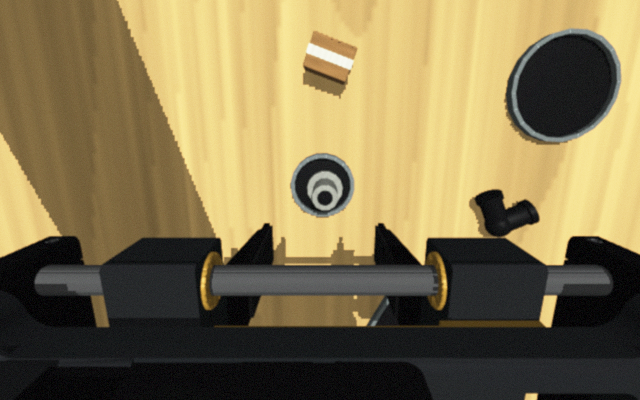

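The nozzle stands upright in the cup at (324,190). Next is the hexnut, with the jaws turned -12°.

Request:
{"fn": "carry_out", "kwargs": {
  "motion": [
    {"x": 0.02, "y": 0.034, "z": 0, "ax": 0, "ay": 0, "az": -2},
    {"x": 0.04, "y": 0.067, "z": 0, "ax": 0, "ay": 0, "az": -4},
    {"x": 0.06, "y": 0.1, "z": 0, "ax": 0, "ay": 0, "az": -6},
    {"x": 0.08, "y": 0.133, "z": 0, "ax": 0, "ay": 0, "az": -8},
    {"x": 0.1, "y": 0.166, "z": 0, "ax": 0, "ay": 0, "az": -10},
    {"x": 0.12, "y": 0.2, "z": 0, "ax": 0, "ay": 0, "az": -12},
    {"x": 0.14, "y": 0.234, "z": 0, "ax": 0, "ay": 0, "az": -12},
    {"x": 0.16, "y": 0.268, "z": 0, "ax": 0, "ay": 0, "az": -12},
    {"x": 0.18, "y": 0.302, "z": 0, "ax": 0, "ay": 0, "az": -12},
    {"x": 0.2, "y": 0.336, "z": 0, "ax": 0, "ay": 0, "az": -12}
  ],
  "fingers": 0.9
}}

```text
time: 10.82
tool_pos: [0.623, 0.104, 0.1716]
orientation: [-179.9, 0.0, 78.0]
force: [1.0, -1.0, 0.8]
grip_width: 0.0856
finger_force: 0.0
```

Request:
{"fn": "carry_out", "kwargs": {
  "motion": [
    {"x": 0.027, "y": 0.02, "z": 0, "ax": 0, "ay": 0, "az": 0},
    {"x": 0.027, "y": 0.02, "z": -0.02, "ax": 0, "ay": 0, "az": 0},
    {"x": 0.027, "y": 0.02, "z": -0.04, "ax": 0, "ay": 0, "az": 0},
    {"x": 0.027, "y": 0.02, "z": -0.05, "ax": 0, "ay": 0, "az": 0},
    {"x": 0.027, "y": 0.02, "z": -0.05, "ax": 0, "ay": 0, "az": 0},
    {"x": 0.027, "y": 0.02, "z": -0.05, "ax": 0, "ay": 0, "az": 0}
  ]
}}

```text
time: 11.32
tool_pos: [0.6494, 0.1217, 0.1222]
orientation: [-179.9, 0.0, 78.0]
force: [0.5, 1.0, 0.5]
grip_width: 0.0856
finger_force: 0.0
```

```bash
python3 - <<'E'
from h import *
s=env.get_state();print(s['tool_pos'],s['orientation'])
est('wrist',['hexnut','disc']); rect('wrist','hexnut',.054); rect('wrist','disc',.028)
save('wrist','w5')
E
```

```text
[0.64935578 0.12173497 0.12221318] [-1.79926383e+02  2.35649579e-02  7.79774363e+01]
wrist hexnut 0.83 [0.6474 0.1257 0.031 ]
wrist hexnut 0.59 c 650 124 wh 54 44 a 79.3
wrist disc 0.55 c 647 125 wh 67 64 a 16.1
```

View pics/w5.png

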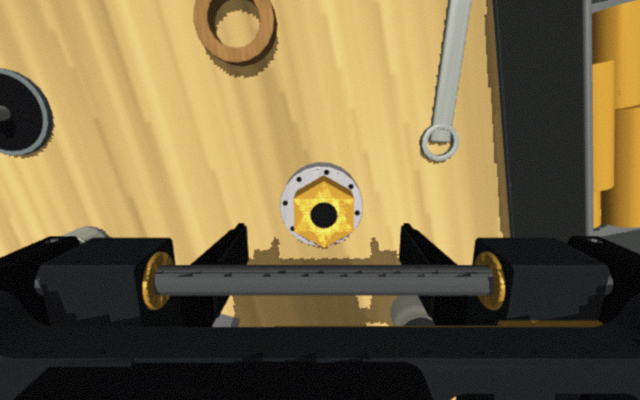

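The hexnut at (324,212) is centred between the jaws with its flats square to them, so I'll grip it.

Request:
{"fn": "carry_out", "kwargs": {
  "motion": [
    {"x": 0, "y": 0.001, "z": -0.03, "ax": 0, "ay": 0, "az": 0},
    {"x": 0, "y": 0.001, "z": -0.06, "ax": 0, "ay": 0, "az": 0},
    {"x": 0, "y": 0.001, "z": -0.0715, "ax": 0, "ay": 0, "az": 0},
    {"x": 0, "y": 0.001, "z": -0.0715, "ax": 0, "ay": 0, "az": 0},
    {"x": 0, "y": 0.001, "z": -0.0715, "ax": 0, "ay": 0, "az": 0}
  ]
}}

```text
time: 12.13
tool_pos: [0.6497, 0.123, 0.0515]
orientation: [-180.0, 0.0, 78.0]
force: [0.5, 0.7, 0.2]
grip_width: 0.0856
finger_force: 0.0
```

Request:
{"fn": "carry_out", "kwargs": {
  "motion": [
    {"x": 0, "y": 0, "z": 0, "ax": 0, "ay": 0, "az": 0},
    {"x": 0, "y": 0, "z": 0, "ax": 0, "ay": 0, "az": 0},
    {"x": 0, "y": 0, "z": 0, "ax": 0, "ay": 0, "az": 0},
    {"x": 0, "y": 0, "z": 0, "ax": 0, "ay": 0, "az": 0},
    {"x": 0, "y": 0, "z": 0, "ax": 0, "ay": 0, "az": 0},
    {"x": 0, "y": 0, "z": 0, "ax": 0, "ay": 0, "az": 0},
    {"x": 0, "y": 0, "z": 0, "ax": 0, "ay": 0, "az": 0},
    {"x": 0, "y": 0, "z": 0, "ax": 0, "ay": 0, "az": 0},
    {"x": 0, "y": 0, "z": 0, "ax": 0, "ay": 0, "az": 0},
    {"x": 0, "y": 0, "z": 0, "ax": 0, "ay": 0, "az": 0}
  ],
  "fingers": 0
}}

```text
time: 12.97
tool_pos: [0.6496, 0.123, 0.0513]
orientation: [180.0, -0.0, 78.0]
force: [0.0, 0.7, 1.8]
grip_width: 0.0439
finger_force: 30.0
```

Request:
{"fn": "carry_out", "kwargs": {
  "motion": [
    {"x": 0, "y": 0, "z": 0.02, "ax": 0, "ay": 0, "az": 0},
    {"x": 0, "y": 0, "z": 0.05, "ax": 0, "ay": 0, "az": 0},
    {"x": 0, "y": 0, "z": 0.08, "ax": 0, "ay": 0, "az": 0},
    {"x": -0.016, "y": 0.035, "z": 0.1, "ax": 0, "ay": 0, "az": 0},
    {"x": -0.032, "y": 0.07, "z": 0.12, "ax": 0, "ay": 0, "az": 0},
    {"x": -0.048, "y": 0.105, "z": 0.12, "ax": 0, "ay": 0, "az": 0},
    {"x": -0.064, "y": 0.14, "z": 0.12, "ax": 0, "ay": 0, "az": 0},
    {"x": -0.08, "y": 0.175, "z": 0.12, "ax": 0, "ay": 0, "az": 0},
    {"x": -0.096, "y": 0.21, "z": 0.12, "ax": 0, "ay": 0, "az": 0},
    {"x": -0.1155, "y": 0.23, "z": 0.12, "ax": 0, "ay": 0, "az": 0}
  ]
}}

```text
time: 13.8
tool_pos: [0.5329, 0.3559, 0.1707]
orientation: [-180.0, -0.0, 78.1]
force: [0.6, 0.3, -2.4]
grip_width: 0.0437
finger_force: 30.0
```

```bash
python3 - <<'E'
from h import *
s=env.get_state();print(s['tool_pos'],s['grip_width'])
est('wrist',['hexnut','hex_tray','post_stand']); rect('wrist','hex_tray',.01)
for c in('scene','side'): est(c,['hex_tray','hexnut']);rect(c,'hex_tray',.01)
rect('wrist','hexnut',.14)
rect('wrist','disc',.028)
E
```

```text
[0.53287643 0.35594097 0.17066225] 0.04367338328976364
wrist hexnut 0.88 [0.5266 0.3592 0.1466]
wrist hex_tray 0.82 [0.5335 0.3727 0.0006]
wrist hex_tray 0.93 c 534 377 wh 77 74 a 79.6
scene hex_tray 0.65 [0.5338 0.3774 0.0018]
scene hexnut 0.56 [0.5331 0.3523 0.1497]
scene hex_tray 0.59 c 541 371 wh 80 81 a 9.6
side hex_tray 0.56 [0.531  0.3819 0.0037]
side hex_tray 0.33 [0.5015 0.0049 0.0056]
side hexnut 0.54 [0.5333 0.3514 0.1438]
wrist hexnut 0.86 c 534 353 wh 42 53 a 78.0
```

Request:
{"fn": "carry_out", "kwargs": {
  "motion": [
    {"x": 0, "y": 0.025, "z": 0, "ax": 0, "ay": 0, "az": 0},
    {"x": 0, "y": 0.025, "z": -0.03, "ax": 0, "ay": 0, "az": 0},
    {"x": 0, "y": 0.025, "z": -0.06, "ax": 0, "ay": 0, "az": 0},
    {"x": 0, "y": 0.025, "z": -0.09, "ax": 0, "ay": 0, "az": 0},
    {"x": 0, "y": 0.025, "z": -0.12, "ax": 0, "ay": 0, "az": 0},
    {"x": 0, "y": 0.025, "z": -0.135, "ax": 0, "ay": 0, "az": 0},
    {"x": 0, "y": 0.025, "z": -0.142, "ax": 0, "ay": 0, "az": 0},
    {"x": 0, "y": 0.025, "z": -0.143, "ax": 0, "ay": 0, "az": 0},
    {"x": 0, "y": 0.025, "z": -0.143, "ax": 0, "ay": 0, "az": 0}
  ]
}}

```text
time: 15.55
tool_pos: [0.5343, 0.3782, 0.0284]
orientation: [180.0, -0.0, 78.0]
force: [0.1, 0.3, -2.6]
grip_width: 0.044
finger_force: 30.0
```

Request:
{"fn": "carry_out", "kwargs": {
  "motion": [
    {"x": 0, "y": 0, "z": 0, "ax": 0, "ay": 0, "az": 0},
    {"x": 0, "y": 0, "z": 0, "ax": 0, "ay": 0, "az": 0},
    {"x": 0, "y": 0, "z": 0, "ax": 0, "ay": 0, "az": 0},
    {"x": 0, "y": 0, "z": 0, "ax": 0, "ay": 0, "az": 0},
    {"x": 0, "y": 0, "z": 0.03, "ax": 0, "ay": 0, "az": 0},
    {"x": 0, "y": 0, "z": 0.06, "ax": 0, "ay": 0, "az": 0},
    {"x": 0, "y": 0, "z": 0.1, "ax": 0, "ay": 0, "az": 0},
    {"x": 0, "y": 0, "z": 0.143, "ax": 0, "ay": 0, "az": 0},
    {"x": 0, "y": 0, "z": 0.143, "ax": 0, "ay": 0, "az": 0}
  ],
  "fingers": 0.6
}}

```text
time: 16.3
tool_pos: [0.5363, 0.3794, 0.1795]
orientation: [179.5, -0.4, 78.0]
force: [0.8, 0.0, 0.2]
grip_width: 0.057
finger_force: 0.0
```

```bash
python3 - <<'E'
from h import *
s=env.get_state();print(s['tool_pos'],s['grip_width'])
est('wrist',['hexnut','hex_tray']); rect('wrist','hex_tray',.01); rect('wrist','hexnut',.03)
for c in('scene','side'): est(c,['hexnut','disc']);rect(c,'disc',.028)
save('wrist','w6')
E
```

```text
[0.53633029 0.3794211  0.17950234] 0.05700579950645522
wrist hexnut 0.82 [ 0.5312  0.3792 -0.0026]
wrist hexnut 0.98 c 535 379 wh 52 44 a 78.0
scene hexnut 0.78 [0.5337 0.3762 0.0043]
scene disc 0.6 [0.6455 0.1186 0.0032]
side hexnut 0.7 [0.5365 0.3778 0.0007]
side disc 0.7 [ 0.6477  0.1182 -0.0014]
side disc 0.56 c 644 109 wh 94 63 a 71.4
```

View pics/w6.png

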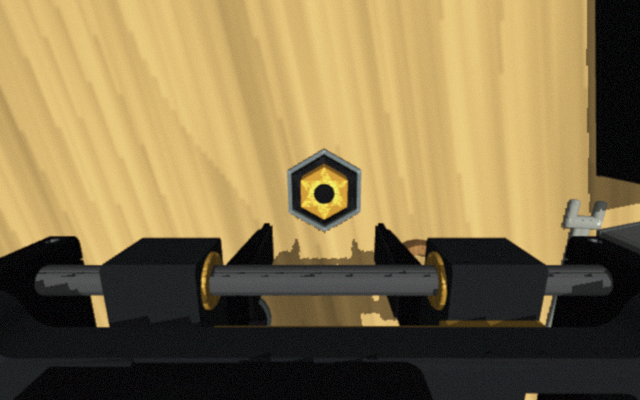

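The hexnut lies centred in its tray at (324,192). Next is the disc at (0.647, 0.119).

Request:
{"fn": "carry_out", "kwargs": {
  "motion": [
    {"x": 0.016, "y": -0.037, "z": 0, "ax": 0, "ay": 0, "az": 0},
    {"x": 0.032, "y": -0.074, "z": 0, "ax": 0, "ay": 0, "az": 0},
    {"x": 0.048, "y": -0.111, "z": 0, "ax": 0, "ay": 0, "az": 0},
    {"x": 0.064, "y": -0.148, "z": 0, "ax": 0, "ay": 0, "az": 0},
    {"x": 0.08, "y": -0.185, "z": 0, "ax": 0, "ay": 0, "az": 0},
    {"x": 0.096, "y": -0.222, "z": 0, "ax": 0, "ay": 0, "az": 0},
    {"x": 0.113, "y": -0.259, "z": 0, "ax": 0, "ay": 0, "az": 0},
    {"x": 0.113, "y": -0.259, "z": -0.03, "ax": 0, "ay": 0, "az": 0},
    {"x": 0.113, "y": -0.259, "z": -0.06, "ax": 0, "ay": 0, "az": 0},
    {"x": 0.113, "y": -0.259, "z": -0.06, "ax": 0, "ay": 0, "az": 0}
  ],
  "fingers": 1
}}

```text
time: 18.03
tool_pos: [0.6449, 0.1178, 0.1062]
orientation: [-179.6, 0.1, 77.9]
force: [-0.8, 0.3, -0.6]
grip_width: 0.0952
finger_force: 0.0
```

```bash
python3 - <<'E'
from h import *
s=env.get_state();print(s['tool_pos'],s['grip_width'])
est('wrist',['disc']); rect('wrist','disc',.028)
for c in('scene','side'): est(c,['round_dish'])
E
```

```text
[0.64490692 0.117803   0.10620165] 0.09522449465088217
wrist disc 0.83 [0.6489 0.1229 0.0024]
wrist disc 0.7 c 649 122 wh 69 66 a 58.5
scene round_dish 0.83 [ 0.6475 -0.1394  0.0049]
side round_dish 0.6 [ 0.6501 -0.1368  0.0018]
```

Request:
{"fn": "carry_out", "kwargs": {
  "motion": [
    {"x": 0.0015, "y": 0.0025, "z": -0.03, "ax": 0, "ay": 0, "az": 0},
    {"x": 0.0015, "y": 0.0025, "z": -0.06, "ax": 0, "ay": 0, "az": 0},
    {"x": 0.0015, "y": 0.0025, "z": -0.0875, "ax": 0, "ay": 0, "az": 0},
    {"x": 0.0015, "y": 0.0025, "z": -0.0875, "ax": 0, "ay": 0, "az": 0},
    {"x": 0.0015, "y": 0.0025, "z": -0.0875, "ax": 0, "ay": 0, "az": 0}
  ]
}}

```text
time: 18.85
tool_pos: [0.6483, 0.1216, 0.0235]
orientation: [-179.9, 0.0, 78.0]
force: [1.1, 0.1, 1.5]
grip_width: 0.0951
finger_force: 0.0
```

Request:
{"fn": "carry_out", "kwargs": {
  "motion": [
    {"x": 0, "y": 0, "z": 0, "ax": 0, "ay": 0, "az": 0},
    {"x": 0, "y": 0, "z": 0, "ax": 0, "ay": 0, "az": 0},
    {"x": 0, "y": 0, "z": 0, "ax": 0, "ay": 0, "az": 0},
    {"x": 0, "y": 0, "z": 0, "ax": 0, "ay": 0, "az": 0},
    {"x": 0, "y": 0, "z": 0, "ax": 0, "ay": 0, "az": 0},
    {"x": 0, "y": 0, "z": 0, "ax": 0, "ay": 0, "az": 0},
    {"x": 0, "y": 0, "z": 0, "ax": 0, "ay": 0, "az": 0},
    {"x": 0, "y": 0, "z": 0, "ax": 0, "ay": 0, "az": 0}
  ],
  "fingers": 0
}}

```text
time: 19.52
tool_pos: [0.6487, 0.1216, 0.0246]
orientation: [180.0, -0.0, 78.0]
force: [-2.7, -0.0, 7.2]
grip_width: 0.0674
finger_force: 30.0
```

Request:
{"fn": "carry_out", "kwargs": {
  "motion": [
    {"x": 0, "y": 0, "z": 0.02, "ax": 0, "ay": 0, "az": 0},
    {"x": 0, "y": 0, "z": 0.05, "ax": 0, "ay": 0, "az": 0},
    {"x": 0, "y": 0, "z": 0.08, "ax": 0, "ay": 0, "az": 0},
    {"x": 0, "y": 0, "z": 0.11, "ax": 0, "ay": 0, "az": 0},
    {"x": 0, "y": -0.03, "z": 0.14, "ax": 0, "ay": 0, "az": 0},
    {"x": 0, "y": -0.07, "z": 0.14, "ax": 0, "ay": 0, "az": 0},
    {"x": 0, "y": -0.11, "z": 0.14, "ax": 0, "ay": 0, "az": 0},
    {"x": 0, "y": -0.15, "z": 0.14, "ax": 0, "ay": 0, "az": 0},
    {"x": 0, "y": -0.19, "z": 0.14, "ax": 0, "ay": 0, "az": 0},
    {"x": 0, "y": -0.23, "z": 0.14, "ax": 0, "ay": 0, "az": 0}
  ]
}}

```text
time: 20.35
tool_pos: [0.648, -0.1103, 0.1636]
orientation: [-180.0, -0.0, 78.0]
force: [0.8, 0.0, -3.0]
grip_width: 0.0676
finger_force: 30.0
```

```bash
python3 - <<'E'
from h import *
s=env.get_state();print(s['tool_pos'],s['grip_width'],s['finger_force'],s['force'])
est('wrist',['disc','round_dish']); rect('wrist','round_dish',.01)
for c in('scene','side'): est(c,['disc','round_dish'])
save('wrist','w7')
E
```

```text
[ 0.64797415 -0.11028673  0.16364264] 0.0676414404014831 30.00016897916794 [ 0.75597565  0.04048392 -2.98208084]
wrist disc 0.66 [ 0.6469 -0.1174  0.1377]
wrist round_dish 0.63 c 659 -111 wh 46 100 a 67.5
scene disc 0.72 [ 0.6445 -0.1136  0.1406]
scene round_dish 0.73 [ 0.6463 -0.1408  0.0011]
side disc 0.92 [ 0.6468 -0.1101  0.139 ]
side round_dish 0.75 [ 0.649  -0.1341  0.0025]
```

View pics/w7.png

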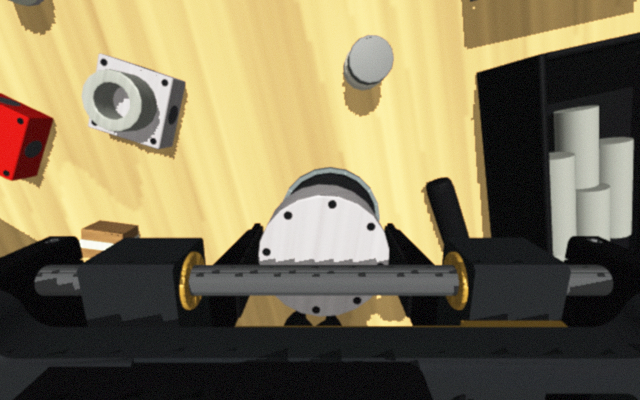

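The disc is held level, with its top at (325,255) and the dish beneath it. The screwdriver at (445,210) stays clear of the jaws. Lowering the disc.

Request:
{"fn": "carry_out", "kwargs": {
  "motion": [
    {"x": 0, "y": -0.0275, "z": 0, "ax": 0, "ay": 0, "az": 0},
    {"x": 0, "y": -0.0275, "z": -0.03, "ax": 0, "ay": 0, "az": 0},
    {"x": 0, "y": -0.0275, "z": -0.06, "ax": 0, "ay": 0, "az": 0},
    {"x": 0, "y": -0.0275, "z": -0.09, "ax": 0, "ay": 0, "az": 0},
    {"x": 0, "y": -0.0275, "z": -0.115, "ax": 0, "ay": 0, "az": 0},
    {"x": 0, "y": -0.0275, "z": -0.128, "ax": 0, "ay": 0, "az": 0},
    {"x": 0, "y": -0.0275, "z": -0.134, "ax": 0, "ay": 0, "az": 0},
    {"x": 0, "y": -0.0275, "z": -0.1345, "ax": 0, "ay": 0, "az": 0},
    {"x": 0, "y": -0.0275, "z": -0.1345, "ax": 0, "ay": 0, "az": 0}
  ]
}}

```text
time: 21.7
tool_pos: [0.6491, -0.1359, 0.03]
orientation: [179.9, 0.0, 78.0]
force: [0.4, -0.6, -3.2]
grip_width: 0.0675
finger_force: 30.0
```

Request:
{"fn": "carry_out", "kwargs": {
  "motion": [
    {"x": 0, "y": 0, "z": 0, "ax": 0, "ay": 0, "az": 0},
    {"x": 0, "y": 0, "z": 0, "ax": 0, "ay": 0, "az": 0},
    {"x": 0, "y": 0, "z": 0, "ax": 0, "ay": 0, "az": 0},
    {"x": 0, "y": 0, "z": 0, "ax": 0, "ay": 0, "az": 0},
    {"x": 0, "y": 0, "z": 0.03, "ax": 0, "ay": 0, "az": 0},
    {"x": 0, "y": 0, "z": 0.06, "ax": 0, "ay": 0, "az": 0},
    {"x": 0, "y": 0, "z": 0.1, "ax": 0, "ay": 0, "az": 0},
    {"x": 0, "y": 0, "z": 0.14, "ax": 0, "ay": 0, "az": 0},
    {"x": 0, "y": 0, "z": 0.14, "ax": 0, "ay": 0, "az": 0}
  ],
  "fingers": 0.82
}}

```text
time: 22.45
tool_pos: [0.6512, -0.1367, 0.1775]
orientation: [179.3, 0.1, 78.0]
force: [1.1, -0.6, 0.5]
grip_width: 0.0782
finger_force: 0.0
```

```bash
python3 - <<'E'
from h import *
s=env.get_state();print(s['tool_pos'],s['grip_width'])
est('wrist',['disc','round_dish']); rect('wrist','round_dish',.01); rect('wrist','disc',.03)
for c in('scene','side'): est(c,['disc','collar','block','post_stand'])
save('wrist','w8')
E
```

```text
[ 0.65117664 -0.13669157  0.17753999] 0.07817107124705758
wrist disc 0.91 [ 0.647  -0.1362 -0.0011]
wrist round_dish 0.74 c 649 -137 wh 100 99 a 53.9
wrist disc 0.82 c 649 -137 wh 68 68 a 19.9
scene disc 0.69 [ 0.6473 -0.1397  0.0037]
scene collar 0.74 [0.5038 0.0066 0.0302]
scene collar 0.71 [ 0.4232 -0.2336  0.0009]
scene block 0.92 [0.5016 0.0089 0.0027]
scene block 0.86 [ 0.3621  0.0061 -0.0011]
scene post_stand 0.58 [ 0.4118  0.2518 -0.0029]
side disc 0.78 [ 0.6484 -0.1384  0.0022]
side disc 0.36 [ 0.5271 -0.4024  0.0008]
side collar 0.8 [0.4976 0.008  0.0282]
side block 0.75 [ 0.3661  0.0074 -0.0017]
side block 0.66 [0.4983 0.0068 0.0033]
side post_stand 0.66 [ 0.4084  0.2489 -0.0006]
```

View pics/w8.png

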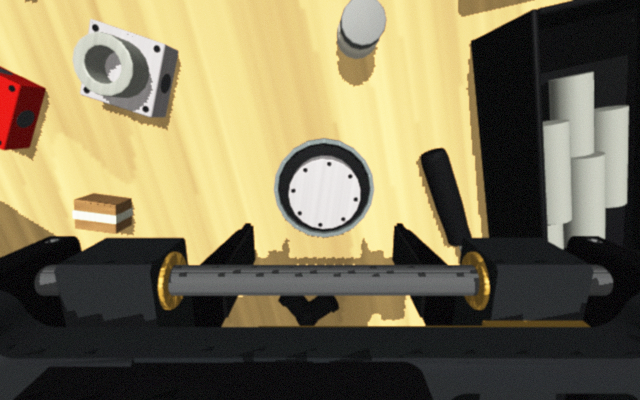

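The disc lies in the dish at (325,190). Now to the collar at (0.499, 0.008), with the jaws turned to the block's angle of about -28°.

Request:
{"fn": "carry_out", "kwargs": {
  "motion": [
    {"x": -0.025, "y": 0.024, "z": 0, "ax": 0, "ay": 0, "az": -4},
    {"x": -0.05, "y": 0.048, "z": 0, "ax": 0, "ay": 0, "az": -8},
    {"x": -0.075, "y": 0.072, "z": 0, "ax": 0, "ay": 0, "az": -12},
    {"x": -0.1, "y": 0.096, "z": 0, "ax": 0, "ay": 0, "az": -16},
    {"x": -0.125, "y": 0.12, "z": 0, "ax": 0, "ay": 0, "az": -16},
    {"x": -0.1495, "y": 0.144, "z": 0, "ax": 0, "ay": 0, "az": -16},
    {"x": -0.1495, "y": 0.144, "z": -0.03, "ax": 0, "ay": 0, "az": -16},
    {"x": -0.1495, "y": 0.144, "z": -0.04, "ax": 0, "ay": 0, "az": -16},
    {"x": -0.1495, "y": 0.144, "z": -0.04, "ax": 0, "ay": 0, "az": -16}
  ],
  "fingers": 0.85
}}

```text
time: 24.1
tool_pos: [0.4985, 0.0081, 0.1276]
orientation: [-179.8, 0.1, 62.0]
force: [0.1, 0.3, -0.3]
grip_width: 0.0807
finger_force: 0.0
```

```bash
python3 - <<'E'
from h import *
s=env.get_state();print(s['tool_pos'],s['orientation'])
est('wrist',['collar','block']); rect('wrist','collar',.054); rect('wrist','block',.028)
save('wrist','w9')
E
```

```text
[0.49848068 0.00809203 0.12762381] [-1.79845371e+02  6.77157172e-02  6.20239437e+01]
wrist collar 0.82 [0.4978 0.0108 0.0291]
wrist block 0.94 [ 0.4996  0.0075 -0.0037]
wrist block 0.75 [ 0.367   0.0084 -0.0029]
wrist collar 0.67 c 502 10 wh 50 45 a 62.0
wrist block 0.86 c 387 36 wh 48 44 a 15.0
wrist block 0.78 c 501 9 wh 67 64 a 60.0
wrist block 0.64 c 499 3 wh 56 52 a 62.0
```

View pics/w9.png

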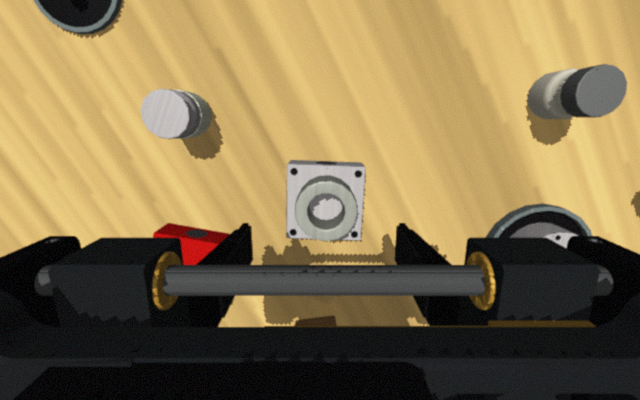

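The collar on the block is at (326,205), centred between the jaws. The block sits about 2° further clockwise than the jaws. Gripping the collar.

Request:
{"fn": "carry_out", "kwargs": {
  "motion": [
    {"x": 0.001, "y": 0.001, "z": -0.03, "ax": 0, "ay": 0, "az": 0},
    {"x": 0.001, "y": 0.001, "z": -0.06, "ax": 0, "ay": 0, "az": 0},
    {"x": 0.001, "y": 0.001, "z": -0.0785, "ax": 0, "ay": 0, "az": 0},
    {"x": 0.001, "y": 0.001, "z": -0.0785, "ax": 0, "ay": 0, "az": 0},
    {"x": 0.001, "y": 0.001, "z": -0.0785, "ax": 0, "ay": 0, "az": 0}
  ]
}}

```text
time: 24.92
tool_pos: [0.4999, 0.0089, 0.0505]
orientation: [-179.9, 0.0, 62.0]
force: [0.9, 0.2, -0.5]
grip_width: 0.0809
finger_force: 0.0
```

Request:
{"fn": "carry_out", "kwargs": {
  "motion": [
    {"x": 0, "y": 0, "z": 0, "ax": 0, "ay": 0, "az": 0},
    {"x": 0, "y": 0, "z": 0, "ax": 0, "ay": 0, "az": 0},
    {"x": 0, "y": 0, "z": 0, "ax": 0, "ay": 0, "az": 0},
    {"x": 0, "y": 0, "z": 0, "ax": 0, "ay": 0, "az": 0},
    {"x": 0, "y": 0, "z": 0, "ax": 0, "ay": 0, "az": 0},
    {"x": 0, "y": 0, "z": 0, "ax": 0, "ay": 0, "az": 0},
    {"x": 0, "y": 0, "z": 0, "ax": 0, "ay": 0, "az": 0},
    {"x": 0, "y": 0, "z": 0, "ax": 0, "ay": 0, "az": 0},
    {"x": 0, "y": 0, "z": 0, "ax": 0, "ay": 0, "az": 0}
  ],
  "fingers": 0
}}

```text
time: 25.67
tool_pos: [0.5005, 0.009, 0.0512]
orientation: [179.9, -0.0, 62.0]
force: [0.0, 0.5, 6.0]
grip_width: 0.0468
finger_force: 30.0
```

Request:
{"fn": "carry_out", "kwargs": {
  "motion": [
    {"x": 0, "y": 0, "z": 0.02, "ax": 0, "ay": 0, "az": 0},
    {"x": 0, "y": 0, "z": 0.05, "ax": 0, "ay": 0, "az": 0},
    {"x": 0, "y": 0, "z": 0.085, "ax": 0, "ay": 0, "az": 0},
    {"x": 0, "y": 0, "z": 0.12, "ax": 0, "ay": 0, "az": 0},
    {"x": -0.018, "y": 0.036, "z": 0.12, "ax": 0, "ay": 0, "az": 0},
    {"x": -0.036, "y": 0.072, "z": 0.12, "ax": 0, "ay": 0, "az": 0},
    {"x": -0.054, "y": 0.108, "z": 0.12, "ax": 0, "ay": 0, "az": 0},
    {"x": -0.072, "y": 0.144, "z": 0.12, "ax": 0, "ay": 0, "az": 0},
    {"x": -0.09, "y": 0.18, "z": 0.12, "ax": 0, "ay": 0, "az": 0},
    {"x": -0.09, "y": 0.2, "z": 0.12, "ax": 0, "ay": 0, "az": 0}
  ]
}}

```text
time: 26.5
tool_pos: [0.4064, 0.2113, 0.1705]
orientation: [-179.9, 0.1, 62.1]
force: [1.2, -0.7, -2.8]
grip_width: 0.0467
finger_force: 30.0
```

```bash
python3 - <<'E'
from h import *
s=env.get_state();print(s['tool_pos'],s['grip_width'])
est('wrist',['post_stand','collar']); rect('wrist','post_stand',.006); rect('wrist','collar',.17)
for c in('scene','side'): est(c,['collar','post_stand'])
save('wrist','w10')
E
```

```text
[0.40642306 0.21125438 0.17050422] 0.04672270273141062
wrist post_stand 0.71 [ 0.4115  0.2476 -0.0015]
wrist post_stand 0.89 c 409 247 wh 68 68 a 9.9
wrist collar 0.74 c 415 219 wh 34 48 a 62.1
scene collar 0.63 [0.4085 0.2082 0.1467]
scene post_stand 0.65 [ 0.4114  0.2527 -0.0005]
side collar 0.64 [0.4046 0.2092 0.148 ]
side post_stand 0.76 [ 4.090e-01  2.491e-01 -3.000e-04]
```

View pics/w10.png

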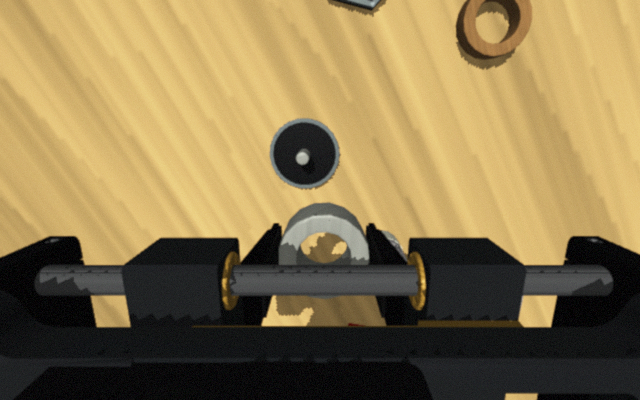

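The post stand is at (305,153) with the post top at (303,157), and the collar is held at (324,240). One quick pixel check of the post top before lowering.

```bash
python3 - <<'E'
from h import *
s=env.get_state();print(s['tool_pos'])
W=T_wc('wrist',s); im=save('wrist','w11'); print(onplane('wrist',(303,157),.04,W), onplane('wrist',(305,153),.006,W))
rect('wrist','post_stand',.006); est('wrist',['post_stand'])
E
```

```text
[0.41012701 0.2087486  0.1706678 ]
[0.41040706 0.24822557 0.04      ] [0.41025242 0.24813721 0.006     ]
wrist post_stand 0.84 c 409 247 wh 68 68 a 62.0
wrist post_stand 0.9 [ 0.4085  0.2485 -0.003 ]
```

Request:
{"fn": "carry_out", "kwargs": {
  "motion": [
    {"x": 0, "y": 0.03, "z": 0, "ax": 0, "ay": 0, "az": 0},
    {"x": 0, "y": 0.039, "z": 0, "ax": 0, "ay": 0, "az": 0},
    {"x": 0, "y": 0.039, "z": -0.03, "ax": 0, "ay": 0, "az": 0},
    {"x": 0, "y": 0.039, "z": -0.06, "ax": 0, "ay": 0, "az": 0},
    {"x": 0, "y": 0.039, "z": -0.09, "ax": 0, "ay": 0, "az": 0},
    {"x": 0, "y": 0.039, "z": -0.09, "ax": 0, "ay": 0, "az": 0},
    {"x": 0, "y": 0.039, "z": -0.11, "ax": 0, "ay": 0, "az": 0},
    {"x": 0, "y": 0.039, "z": -0.13, "ax": 0, "ay": 0, "az": 0},
    {"x": 0, "y": 0.039, "z": -0.14, "ax": 0, "ay": 0, "az": 0},
    {"x": 0, "y": 0.039, "z": -0.14, "ax": 0, "ay": 0, "az": 0}
  ]
}}

```text
time: 28.28
tool_pos: [0.4098, 0.2479, 0.0301]
orientation: [-179.9, 0.1, 62.0]
force: [0.4, 0.1, -3.1]
grip_width: 0.0464
finger_force: 30.0
```

Request:
{"fn": "carry_out", "kwargs": {
  "motion": [
    {"x": 0, "y": 0, "z": 0, "ax": 0, "ay": 0, "az": 0},
    {"x": 0, "y": 0, "z": 0, "ax": 0, "ay": 0, "az": 0}
  ]
}}

```text
time: 28.45
tool_pos: [0.4106, 0.2482, 0.0319]
orientation: [179.9, -0.1, 62.0]
force: [-0.5, -0.8, -2.4]
grip_width: 0.0467
finger_force: 30.0
```

Request:
{"fn": "carry_out", "kwargs": {
  "motion": [
    {"x": 0, "y": 0, "z": -0.0015, "ax": 0, "ay": 0, "az": 0},
    {"x": 0, "y": 0, "z": -0.0015, "ax": 0, "ay": 0, "az": 0}
  ]
}}

```text
time: 28.62
tool_pos: [0.4103, 0.2482, 0.0299]
orientation: [179.9, -0.1, 62.0]
force: [-0.0, 0.1, -1.6]
grip_width: 0.0469
finger_force: 30.0
```

Request:
{"fn": "carry_out", "kwargs": {
  "motion": [
    {"x": 0, "y": 0, "z": 0, "ax": 0, "ay": 0, "az": 0},
    {"x": 0, "y": 0, "z": 0, "ax": 0, "ay": 0, "az": 0},
    {"x": 0, "y": 0, "z": 0, "ax": 0, "ay": 0, "az": 0},
    {"x": 0, "y": 0, "z": 0, "ax": 0, "ay": 0, "az": 0},
    {"x": 0, "y": 0, "z": 0.03, "ax": 0, "ay": 0, "az": 0},
    {"x": 0, "y": 0, "z": 0.06, "ax": 0, "ay": 0, "az": 0},
    {"x": 0, "y": 0, "z": 0.1, "ax": 0, "ay": 0, "az": 0},
    {"x": 0, "y": 0, "z": 0.14, "ax": 0, "ay": 0, "az": 0},
    {"x": 0, "y": 0, "z": 0.14, "ax": 0, "ay": 0, "az": 0}
  ],
  "fingers": 0.65
}}

```text
time: 29.37
tool_pos: [0.4121, 0.249, 0.1754]
orientation: [179.7, -0.4, 62.0]
force: [0.4, -0.5, 0.6]
grip_width: 0.0616
finger_force: 0.0
```

```bash
python3 - <<'E'
from h import *
s=env.get_state();print(s['tool_pos'],s['grip_width'])
est('wrist',['collar','post_stand']); rect('wrist','collar',.032)
for c in('scene','side'): est(c,['collar','block']); rect(c,'block',.028)
save('wrist','w12')
E
```

```text
[0.41205537 0.24902535 0.17544341] 0.06156516054965065
wrist collar 0.73 [0.404  0.2482 0.0033]
wrist post_stand 0.76 [ 0.406   0.2458 -0.003 ]
wrist collar 0.77 c 410 249 wh 50 46 a 62.0
scene collar 0.7 [0.4105 0.2463 0.0073]
scene block 0.95 [0.5032 0.0082 0.0034]
scene block 0.83 [3.646e-01 8.100e-03 1.000e-04]
scene block 0.81 c 514 4 wh 70 89 a 61.6
scene block 0.75 c 681 -135 wh 81 95 a 5.9
scene block 0.56 c 381 5 wh 83 102 a 56.3
side block 0.85 [0.3663 0.0071 0.0016]
side block 0.66 [0.4995 0.0065 0.0046]
side block 0.9 c 364 -4 wh 84 76 a 51.0
```

View pics/w12.png

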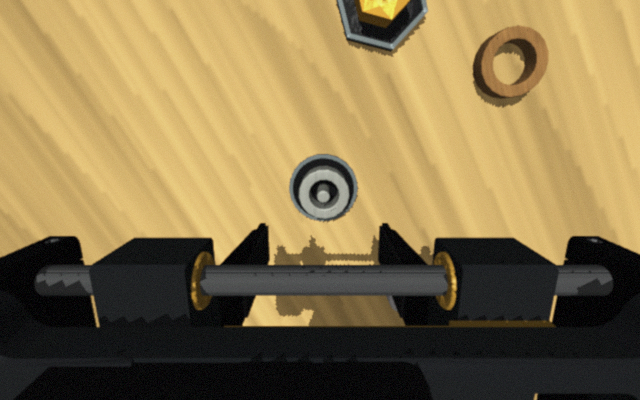

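The collar lies over the post at (323,192). That was the last picture allowed, so I continue on numbers. Now the block.

Request:
{"fn": "carry_out", "kwargs": {
  "motion": [
    {"x": 0.013, "y": -0.035, "z": 0, "ax": 0, "ay": 0, "az": -1},
    {"x": 0.026, "y": -0.07, "z": 0, "ax": 0, "ay": 0, "az": -2},
    {"x": 0.039, "y": -0.105, "z": 0, "ax": 0, "ay": 0, "az": -2},
    {"x": 0.052, "y": -0.14, "z": 0, "ax": 0, "ay": 0, "az": -2},
    {"x": 0.065, "y": -0.175, "z": 0, "ax": 0, "ay": 0, "az": -2},
    {"x": 0.078, "y": -0.21, "z": 0, "ax": 0, "ay": 0, "az": -2},
    {"x": 0.0905, "y": -0.24, "z": 0, "ax": 0, "ay": 0, "az": -2},
    {"x": 0.0905, "y": -0.24, "z": -0.03, "ax": 0, "ay": 0, "az": -2},
    {"x": 0.0905, "y": -0.24, "z": -0.06, "ax": 0, "ay": 0, "az": -2},
    {"x": 0.0905, "y": -0.24, "z": -0.06, "ax": 0, "ay": 0, "az": -2}
  ],
  "fingers": 1
}}

```text
time: 31.0
tool_pos: [0.4986, 0.0075, 0.1054]
orientation: [-179.7, 0.1, 59.9]
force: [-0.6, 0.5, -0.6]
grip_width: 0.0952
finger_force: 0.0
```

```bash
python3 - <<'E'
from h import *
s=env.get_state();print(s['tool_pos'],s['orientation'],s['grip_width'])
est('wrist',['block']);rect('wrist','block',.028)
est('side',['square_tray']);est('scene',['square_tray'])
E
```

```text
[0.49861208 0.00750984 0.10538415] [-1.79665279e+02  1.47869124e-01  5.99185332e+01] 0.09523117285533454
wrist block 0.63 [ 0.5023  0.0094 -0.0014]
wrist block 0.97 c 385 36 wh 23 35 a 60.1
wrist block 0.56 c 501 9 wh 68 65 a 60.1
side square_tray 0.9 [ 0.5249 -0.4024  0.0009]
scene square_tray 0.82 [ 0.5242 -0.4008  0.0024]
```

Request:
{"fn": "carry_out", "kwargs": {
  "motion": [
    {"x": 0.0005, "y": 0.001, "z": -0.03, "ax": 0, "ay": 0, "az": 0},
    {"x": 0.0005, "y": 0.001, "z": -0.06, "ax": 0, "ay": 0, "az": 0},
    {"x": 0.0005, "y": 0.001, "z": -0.0855, "ax": 0, "ay": 0, "az": 0},
    {"x": 0.0005, "y": 0.001, "z": -0.0855, "ax": 0, "ay": 0, "az": 0},
    {"x": 0.0005, "y": 0.001, "z": -0.0855, "ax": 0, "ay": 0, "az": 0}
  ]
}}

```text
time: 31.82
tool_pos: [0.5008, 0.0092, 0.0237]
orientation: [-179.9, 0.0, 60.0]
force: [0.4, -0.8, 0.4]
grip_width: 0.0954
finger_force: 0.0
```

Request:
{"fn": "carry_out", "kwargs": {
  "motion": [
    {"x": 0, "y": 0, "z": 0, "ax": 0, "ay": 0, "az": 0},
    {"x": 0, "y": 0, "z": 0, "ax": 0, "ay": 0, "az": 0},
    {"x": 0, "y": 0, "z": 0, "ax": 0, "ay": 0, "az": 0},
    {"x": 0, "y": 0, "z": 0, "ax": 0, "ay": 0, "az": 0},
    {"x": 0, "y": 0, "z": 0, "ax": 0, "ay": 0, "az": 0},
    {"x": 0, "y": 0, "z": 0, "ax": 0, "ay": 0, "az": 0},
    {"x": 0, "y": 0, "z": 0, "ax": 0, "ay": 0, "az": 0},
    {"x": 0, "y": 0, "z": 0, "ax": 0, "ay": 0, "az": 0}
  ],
  "fingers": 0
}}

```text
time: 32.48
tool_pos: [0.5013, 0.009, 0.0242]
orientation: [179.9, -0.0, 60.0]
force: [-0.7, 0.2, 7.5]
grip_width: 0.0637
finger_force: 30.0
```

Request:
{"fn": "carry_out", "kwargs": {
  "motion": [
    {"x": 0, "y": 0, "z": 0.02, "ax": 0, "ay": 0, "az": 0},
    {"x": 0, "y": 0, "z": 0.05, "ax": 0, "ay": 0, "az": 0},
    {"x": 0, "y": 0, "z": 0.085, "ax": 0, "ay": 0, "az": 0},
    {"x": 0, "y": 0, "z": 0.12, "ax": 0, "ay": 0, "az": 0},
    {"x": 0.004, "y": -0.035, "z": 0.13, "ax": 0, "ay": 0, "az": 1},
    {"x": 0.008, "y": -0.07, "z": 0.13, "ax": 0, "ay": 0, "az": 2},
    {"x": 0.012, "y": -0.105, "z": 0.13, "ax": 0, "ay": 0, "az": 3},
    {"x": 0.016, "y": -0.14, "z": 0.13, "ax": 0, "ay": 0, "az": 3},
    {"x": 0.02, "y": -0.175, "z": 0.13, "ax": 0, "ay": 0, "az": 3},
    {"x": 0.0235, "y": -0.21, "z": 0.13, "ax": 0, "ay": 0, "az": 3}
  ]
}}

```text
time: 33.32
tool_pos: [0.5242, -0.2026, 0.1536]
orientation: [-180.0, -0.0, 63.0]
force: [1.1, 0.0, -1.8]
grip_width: 0.0642
finger_force: 30.0
```

Request:
{"fn": "carry_out", "kwargs": {
  "motion": [
    {"x": 0, "y": -0.035, "z": 0, "ax": 0, "ay": 0, "az": 0},
    {"x": 0, "y": -0.07, "z": 0, "ax": 0, "ay": 0, "az": 0},
    {"x": 0, "y": -0.105, "z": 0, "ax": 0, "ay": 0, "az": 0},
    {"x": 0, "y": -0.14, "z": 0, "ax": 0, "ay": 0, "az": 0},
    {"x": 0, "y": -0.175, "z": 0, "ax": 0, "ay": 0, "az": 0},
    {"x": 0, "y": -0.201, "z": 0, "ax": 0, "ay": 0, "az": 0},
    {"x": 0, "y": -0.201, "z": 0, "ax": 0, "ay": 0, "az": 0},
    {"x": 0, "y": -0.201, "z": 0, "ax": 0, "ay": 0, "az": 0}
  ]
}}

```text
time: 33.98
tool_pos: [0.5237, -0.4029, 0.1528]
orientation: [-179.9, -0.0, 62.9]
force: [-0.3, 0.5, -1.7]
grip_width: 0.0643
finger_force: 30.0
```

```bash
python3 - <<'E'
from h import *
s=env.get_state();print(s['tool_pos'],s['orientation'],s['grip_width'],s['force'])
est('wrist',['block','square_tray'])
for c in('scene','side'): est(c,['block','square_tray']); rect(c,'square_tray',.01)
E
```

```text
[ 0.52371749 -0.40289098  0.15277803] [-1.79924872e+02 -2.55925665e-02  6.28801656e+01] 0.06425610545303685 [-0.34110631  0.52421723 -1.668277  ]
wrist block 0.76 [ 0.5245 -0.4036  0.1235]
scene block 0.96 [ 0.3648  0.009  -0.0021]
scene block 0.82 [ 0.5265 -0.3978  0.1333]
scene block 0.35 [0.533  0.3786 0.0008]
scene square_tray 0.97 [ 0.5229 -0.3997  0.0016]
scene square_tray 0.9 c 528 -401 wh 105 103 a 64.0
side block 0.92 [ 0.5216 -0.4027  0.1307]
side block 0.56 [0.3679 0.0074 0.0006]
side square_tray 0.71 [ 0.5216 -0.4004 -0.002 ]
side square_tray 0.93 c 522 -405 wh 99 97 a 63.3
```

Request:
{"fn": "carry_out", "kwargs": {
  "motion": [
    {"x": 0, "y": 0, "z": -0.03, "ax": 0, "ay": 0, "az": 0},
    {"x": 0, "y": 0, "z": -0.06, "ax": 0, "ay": 0, "az": 0},
    {"x": 0, "y": 0, "z": -0.09, "ax": 0, "ay": 0, "az": 0},
    {"x": 0, "y": 0, "z": -0.11, "ax": 0, "ay": 0, "az": 0},
    {"x": 0, "y": 0, "z": -0.12, "ax": 0, "ay": 0, "az": 0},
    {"x": 0, "y": 0, "z": -0.1245, "ax": 0, "ay": 0, "az": 0},
    {"x": 0, "y": 0, "z": -0.1245, "ax": 0, "ay": 0, "az": 0},
    {"x": 0, "y": 0, "z": -0.1245, "ax": 0, "ay": 0, "az": 0}
  ]
}}

```text
time: 35.3
tool_pos: [0.525, -0.4024, 0.0302]
orientation: [179.9, 0.0, 63.0]
force: [-0.0, 0.4, -1.8]
grip_width: 0.0639
finger_force: 30.0
```

Request:
{"fn": "carry_out", "kwargs": {
  "motion": [
    {"x": 0, "y": 0, "z": 0, "ax": 0, "ay": 0, "az": 0},
    {"x": 0, "y": 0, "z": 0, "ax": 0, "ay": 0, "az": 0},
    {"x": 0, "y": 0, "z": 0, "ax": 0, "ay": 0, "az": 0},
    {"x": 0, "y": 0, "z": 0, "ax": 0, "ay": 0, "az": 0},
    {"x": 0, "y": 0, "z": 0.03, "ax": 0, "ay": 0, "az": 0},
    {"x": 0, "y": 0, "z": 0.06, "ax": 0, "ay": 0, "az": 0},
    {"x": 0, "y": 0, "z": 0.1, "ax": 0, "ay": 0, "az": 0},
    {"x": 0, "y": 0, "z": 0.14, "ax": 0, "ay": 0, "az": 0},
    {"x": 0, "y": 0, "z": 0.14, "ax": 0, "ay": 0, "az": 0}
  ],
  "fingers": 0.8
}}

```text
time: 36.05
tool_pos: [0.5266, -0.4038, 0.1775]
orientation: [179.3, 0.2, 63.0]
force: [0.4, -0.2, 0.6]
grip_width: 0.0759
finger_force: 0.0
```

```bash
python3 - <<'E'
from h import *
s=env.get_state();print(s['tool_pos'],s['orientation'],s['grip_width'])
est('wrist',['block','square_tray']); rect('wrist','square_tray',.01); rect('wrist','block',.032)
for c in('scene','side'): est(c,['nozzle','hexnut','collar','disc','block','square_tray'])
E
```

```text
[ 0.5266156  -0.40378574  0.17747873] [179.34739393   0.18492485  63.00507084] 0.07588573159940992
wrist square_tray 0.71 c 523 -402 wh 96 97 a 63.0
wrist block 0.61 c 525 -402 wh 68 65 a 63.1
scene nozzle 0.66 [ 0.4242 -0.2338  0.0056]
scene hexnut 0.77 [0.5358 0.3779 0.0092]
scene collar 0.58 [0.4067 0.2446 0.005 ]
scene collar 0.58 [ 0.4252 -0.2331  0.0015]
scene disc 0.61 [ 0.6481 -0.1382  0.0062]
scene block 0.84 [ 0.5287 -0.3998  0.006 ]
scene block 0.74 [ 0.3606  0.009  -0.0016]
scene square_tray 0.55 [ 0.5236 -0.4017  0.0026]
side nozzle 0.71 [ 0.4264 -0.2385  0.0087]
side collar 0.65 [0.4076 0.2502 0.0055]
side disc 0.39 [ 4.222e-01 -2.340e-01  4.000e-04]
side block 0.73 [ 0.3693  0.0095 -0.0022]
side block 0.55 [ 0.5244 -0.4032  0.0074]
side square_tray 0.77 [ 0.5231 -0.4006  0.0021]
```

All five adapters measure in place: the block is centred and aligned in the tray, the rest are at their holders, and the gripper is clear. Handing in.

```bash
python3 -c "
from bench import env
print(env.job_done())"
```

```text
the job is handed in; nothing more can be done
None
```

I put all five adapters into their own holders and handed the job in at about 36 s of robot time; no verdict came back. The first four placings I saw in close pictures, but the block's I checked only by camera measurement, having used all 14 pictures.

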